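# Load an assortment case onto the van carrier

### The arm

A 6-joint arm with a two-finger parallel gripper is mounted at the origin on the work surface. World frame = base frame: x ahead of the robot, y to its left, z up, the work surface at z = 0. Lengths are in m, angles in rad, forces in N, time in s.
With the tool pointing down it reaches from about 0.275 to 0.825 m from the base axis. Payload 5.2 kg.
Tool frame: the origin (TCP) lies at the very end of the fingers, on their centre line; the grasp point (between the pads) lies 19 mm behind it (bot.grip_point_offset is the distance from the TCP to the grasp point, in m); x points along the fingers, y is the direction in which the jaws open and shut, and the axes are right-handed (so a half turn about x gives the same grasp; the last joint's range is limited). The gripper opens to 93 mm and grips with 3 to 60 N. Pads are 15 mm wide; open, the fingers measure 128 mm over their backs; the gripper's body (75 mm by 188 mm) begins 65 mm behind the grasp point.
Start: joints at [-1.482, 0.259, 1.535, -0, 1.348, -0.203], TCP at [0.158, -0.527, 0.219] pointing down, gripper open.
Joint ranges: [-3.14, 3.14], [-0.91, 2.08], [0.19, 2.58], [-1.22, 4.36], [0.22, 2.71], [-3.12, 3.12]. Speed limits (rad/s): [2.57, 2.57, 3.14, 3.14, 3.14, 3.14].

### API

Orientations are given as a unit quaternion [w, x, y, z].
In Python, from bench import bot, imaging gives the robot as it stands.
- The arm moves only by the tool servo_tool, never from a script. Its argument "plan" is a list of rows, each a list of 7 numbers: the turn, a rotation vector about the tool's x, y, z in degrees, then the shift along the tool's x, y, z in mm, then the closure, from 0 (fully open) to 1 (shut). A call has 1 to 8 rows; each row is the pose to reach, as a shift and turn from the pose commanded when the call began, along the tool's axes at that moment; what a row does not reach only later rows make up. A row lasts 1/12 s, in which the tool goes at most 41.7 mm and 7.16 degrees, less where a joint would pass 70% of its speed; a pose out of reach is approached as far as the arm can. A call with a gripper value outside its range is refused whole. The fingers move at their own pace and stop on an object; "newtons" is the grip in N (left out, the last holds). Time passes only in rows, so rows that repeat a pose let the fingers close. It gives the time, the measured TCP pose, the force and the opening at its end, in the units of the state.
- bot.get_obs(): the state, without advancing time (a new reading comes with each control period).
- imaging.capture(name): name is "side" or "top" or "wrist"; returns the picture (384x512x3 uint8, red, green, blue); there is no depth.
- imaging.camera_info(name): a dict with "K" (3x3 intrinsics, pixels), "dist_coeffs" ([k1, k2, p1, p2, k3] as OpenCV has them; the pictures are not rectified), "origin" and "rotation" of the camera in the world; the wrist camera has in their place "hand_eye" (4x4, takes a point from camera to tool coordinates, whose origin is the TCP and whose axes are the tool frame's). Camera axes: x right, y down, z forward; pixel columns grow to the right and rows downward; lengths in m; the calibration is good to about 2 mm. A picture is of the moment at which its call begins: read the wrist's pose just before it. camera_info takes no time and is no camera call.
- bot.sign_off(): hands the job in, once; it reports no verdict.
The state is a dict: "time_s": time; "joint_positions": joint angles; "joint_vel": joint speeds; "effort": joint torques, N m; "position": TCP position; "tool_rot": TCP orientation; "contact_force": force on the tool from outside, world axes, zero at the start; "moment": the same for the moment, N m; "gripper_width": finger opening in m.
Only numpy, scipy, OpenCV 4.12 (cv2) and the standard library are available. Lean on these libraries where they do the work, as an engineer would, in place of code of your own. Each camera call takes 0.05 s, during which the arm holds its last target.

### The job

Slide the flat grey assortment case that lies in front of the carrier up the carrier's ramp and over its lip, without lifting it by hand, until it lies flat on the deck. Keep pushing until it bears on the rubber stop pad, press it there gently but firmly with about 10 N for a second (harder would shift the stop), then back off and swing the retaining bar fully across above the case. Leave everything else on the bench where it is.

Things in the scene. Friction and masses are not known exactly. Their poses are not given: they have to be found in the camera images.
- carrier: Fixed metal carrier. Origin: on the bench top under the inner edge of its lip, on its centre line; x is the loading direction, y to the left, z up. In mm: a 124 wide ramp rises from the bench at x = -90 to 18 high at x = -10; the lip is 18 high from x = -10 to 0; then the deck, 10 high, from x = 0 to 225.
- lip (a point): Centre of the top of the lip's inner edge (18 mm above the bench); axes as the carrier's. Beyond it side rails line the deck (inner faces 58 mm either side of the centre line, 6 mm thick, tops 26 mm above the bench). Before it flared wings (tops 28 mm high) guide the case: 58 mm either side at the lip, 88 mm either side at 98 mm before it.
- case_center (a point): Centre (half-way up, 16 mm above its underside) of the flat grey assortment case with black ribs: 120 mm long (x), 100 mm wide (y), 32 mm high, 0.28 to 0.56 kg, smooth, too wide to grasp. It starts on the bench before the ramp, its +x end towards the ramp (within 0.2 rad and 20 mm of the carrier's axis).
- backstop: End wall of the deck, 30 mm high, with an adjustable stop. Origin: on the deck at the wall's centre, x = 208 mm in the carrier's frame, same axes. Before it a steel plate on two rods, held by friction (slips at 24 N), carries a rubber pad, 5 to 27 mm above the deck. The pad's face is 42 to 72 mm before the origin: not reported, to be felt. It gives 1 mm per 3.5 N, up to 6 mm.
- retainer (a joint): Angle (rad) of the flat steel retaining bar about its upright pivot: 0 parked along the carrier's +x outside the rail, growing as it swings over the deck (clockwise from above), pi/2 straight across (along the carrier's -y), end stop 1.6. Starts at 0 to 0.3. It takes about 1 N at the knob and stays where left. Underside 46, top 54 mm above the bench: 4 mm over a flat case.
- retainer_knob (a point): Middle (67 mm above the bench) of the upright black knob on the retaining bar's free end: a cylinder of 18 mm diameter, from 54 to 80 mm above the bench, 130 mm from the pivot.
- retainer_pivot (a point): On the axis of the retaining bar's pivot, 46 mm above the bench; the hinge boss there is 22 mm wide and ends 55 mm above the bench.
- small_case_mid (a point): Bystander: small grey flat case, 85 x 55 x 22 mm, on the bench beside the carrier; its centre.
- bearing_mid (a point): Bystander: steel bearing ring, 52 mm across, 15 mm high, lying beside the carrier; its centre.
- spanner_grip (a point): Bystander: steel spanner lying on the bench; middle of its handle.
- jar_mid (a point): Bystander: glass jar with a steel lid, 60 mm across, 75 mm high; on its axis near the foot.
- hammer_grip (a point): Bystander: hammer lying on the bench; middle of its handle.
- big_case_mid (a point): Bystander: large black flat case, 200 x 150 x 45 mm; on its axis, 10 mm above the bench.
- case: The same grey case again, with its origin at the centre of its underside, axes as for its centre.
Things that resemble listed ones, but are neither listed nor needed, are in the scene too. Leave any blue look-alike of the case alone.

How it is judged:
By the outcome, as a careful person would: the job done as asked, in the order asked, and still so for the second after the job is handed in, with the robot touching nothing.
It also fails if it takes over 72 s, if anything falls off the work surface, if the arm or the gripper's body presses on something with over 40 N, if the wrist force passes 120 N, or if a joint passes its speed limit or range.

## Working session

There is one attempt and no reset: what is moved stays moved. The work goes in short steps, Python scripts to look and compute and a tool call to move; the robot and the scene stay as the last step left them, time stands still between calls to the robot, and variables do not carry over. Pictures are saved under pics/ and viewed, and the job is handed in when it is done.

Besides the shell and the picture viewer there is one more tool, called by a JSON object that holds its "name" and its "arguments", one argument or row to a line. servo_tool: Moves the arm, as the interface text tells. Its arguments: {"type":"object","properties":{"plan":{"type":"array"},"newtons":{"type":"number"}},"required":["plan"]}

```bash
mkdir -p pics; ls; python3 - <<'E'
from bench import bot, imaging
import cv2
for n in ["side","top","wrist"]:
    im=imaging.capture(n); cv2.imwrite(f"pics/{n}0.png",im[:,:,::-1])
    c=imaging.camera_info(n); print(n,{k:(v.tolist() if hasattr(v,'tolist') else v) for k,v in c.items()})
print(bot.get_obs())
E
```

```text
pics
side {'K': [[450.02323138900056, 0.0, 253.00063377109873], [0.0, 450.02323138900056, 189.23512778152534], [0.0, 0.0, 1.0]], 'dist_coeffs': [-0.11615722221335356, 0.0, 0.0, 0.0, 0.0], 'origin': [0.2502413470534561, -1.0233063989805964, 1.3585923011526466], 'rotation': [-0.33936923424530796, 0.9329127892340705, -0.11091415320825461, 0.04690736775130206]}
top {'K': [[441.6262549696785, 0.0, 246.36765556507945], [0.0, 441.6262549696785, 196.16527698006126], [0.0, 0.0, 1.0]], 'dist_coeffs': [-0.07245727477755237, 0.0, 0.0, 0.0, 0.0], 'origin': [0.3823558679168377, 0.04053736855573834, 1.3648475098661454], 'rotation': [-0.042428582582408475, 0.7116079194599615, -0.6997413536532066, 0.0466478545004052]}
wrist {'K': [[268.20120196691454, 0.0, 256.9354950360475], [0.0, 268.20120196691454, 193.5106568091905], [0.0, 0.0, 1.0]], 'dist_coeffs': [0.019493839834991776, 0.0, 0.0, 0.0, 0.0], 'hand_eye': [[-0.00037890530326408796, -0.28711885615851124, 0.9578948892592541, -0.16532760919429093], [0.999999915030426, 4.675993869057683e-05, 0.0004095761816652912, -0.0004184155712886328], [-0.00016238815108329544, 0.957894963057921, 0.2871188140445557, -0.07977186566426456], [0.0, 0.0, 0.0, 1.0]]}
{'time_s': 0.15, 'joint_positions': array([-1.48180039e+00,  2.59211579e-01,  1.53579916e+00, -1.01123436e-06,
        1.34799163e+00, -2.02805949e-01]), 'joint_vel': array([-8.34137062e-04, -2.61242664e-04, -5.14476363e-03, -1.17237476e-03,
        5.10820730e-04, -8.49272966e-05]), 'effort': array([ 2.13668376e-03, -4.37643170e+01, -2.84234351e+01,  7.19452067e-02,
        3.80393292e-02, -9.99514668e-05]), 'position': array([ 0.15820568, -0.52633581,  0.21800237]), 'tool_rot': array([ 0.10230434,  0.69962181,  0.10329958, -0.69956582]), 'contact_force': array([-0.12990605, -0.03409196, -0.06781449]), 'moment': array([ 0.02586619, -0.0012168 , -0.04530677]), 'gripper_width': 0.0929401011957113}
```

View pics/top0.png

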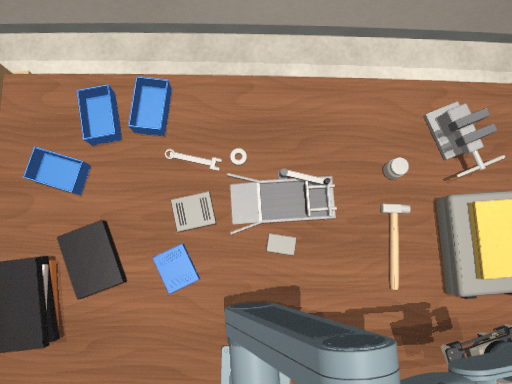

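View pics/side0.png

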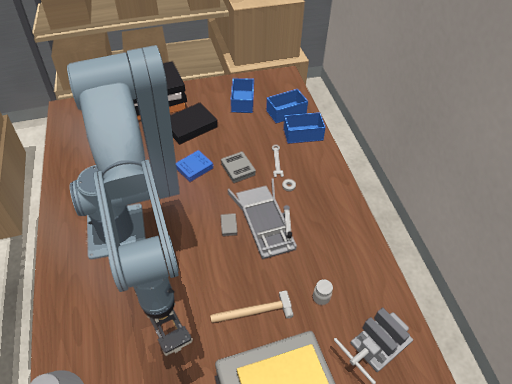

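View pics/wrist0.png

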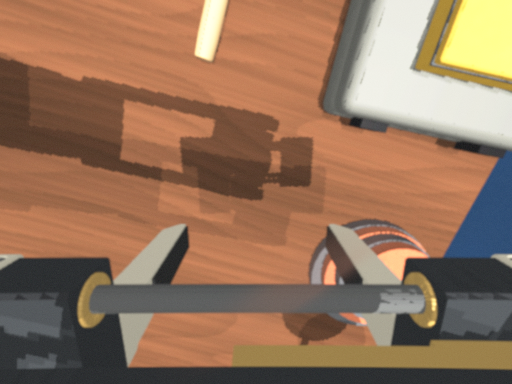

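```bash
python3 - <<'E'
import cv2
t=cv2.imread("pics/top0.png"); s=cv2.imread("pics/side0.png")
cv2.imwrite("pics/top0c.png",cv2.resize(t[140:265,150:350],None,fx=4,fy=4,interpolation=cv2.INTER_CUBIC))
cv2.imwrite("pics/side0c.png",cv2.resize(s[140:265,170:330],None,fx=4.8,fy=4.8,interpolation=cv2.INTER_CUBIC))
E
```

```text
(no output)
```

View pics/top0c.png

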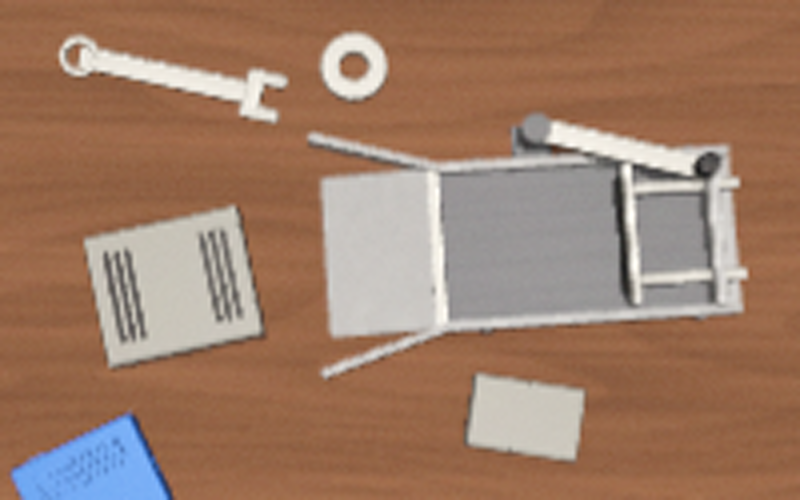

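View pics/side0c.png

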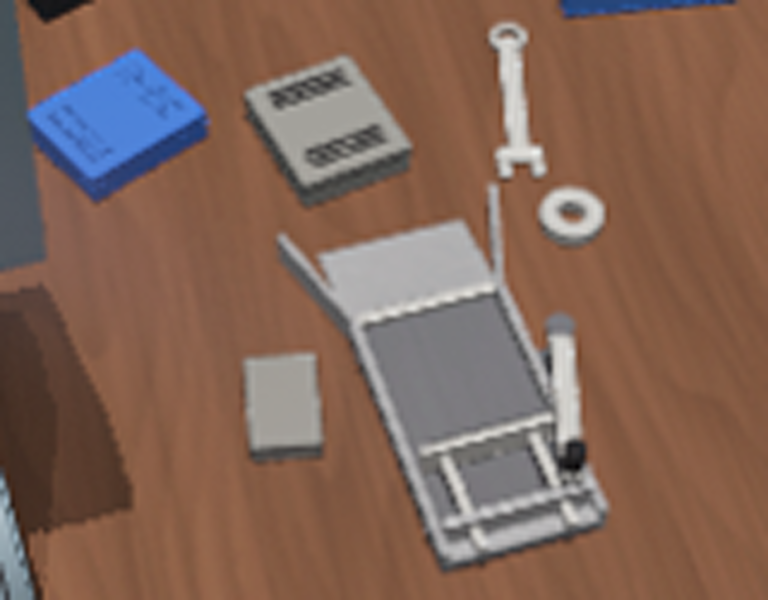

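```bash
cat > h.py <<'E'
import numpy as np, cv2
from scipy.spatial.transform import Rotation as R
from bench import bot, imaging
def q2R(q): return R.from_quat([q[1],q[2],q[3],q[0]]).as_matrix()
def cam(n,obs=None):
    c=imaging.camera_info(n);K=np.array(c['K']);d=np.array(c['dist_coeffs'])
    if n!='wrist': return K,d,np.array(c['origin']),q2R(c['rotation'])
    obs=obs or bot.get_obs(); H=np.array(c['hand_eye']);Rt=q2R(obs['tool_rot'])
    return K,d,obs['position']+Rt@H[:3,3],Rt@H[:3,:3]
def onplane(c,uv,z):
    K,d,o,Rm=c
    p=cv2.undistortPoints(np.array(uv,float).reshape(-1,1,2),K,d).reshape(-1,2)
    r=np.c_[p,np.ones(len(p))]@Rm.T
    return o+r*((np.asarray(z)-o[2])/r[:,2])[:,None]
def proj(c,P):
    K,d,o,Rm=c
    X=(np.asarray(P,float).reshape(-1,3)-o)@Rm
    return cv2.projectPoints(X,np.zeros(3),np.zeros(3),K,d)[0].reshape(-1,2)
E
cat > m.py <<'E'
from h import *
from scipy.optimize import least_squares
for n,(u0,v0,s),pts in [("top",(150,140,4),dict(rl=(320,180),rr=(330,337),ll=(439,171),lr=(447,320),wl=(310,137),wr=(324,374),piv=(536,127),knob=(708,160),c0=(85,239),c1=(236,207),c2=(263,333),c3=(110,366))),
  ("side",(170,140,4.8),dict(rl=(462,222),rr=(321,258),ll=(497,290),lr=(364,324),wl=(493,186),wr=(281,236),piv=(560,322),knob=(573,447),c0=(345,57),c1=(410,150),c2=(305,190),c3=(246,92)))]:
    c=cam(n)
    f=lambda k:((np.array(pts[k])+.5)/s-.5+np.array([u0,v0]))
    M=dict(rl=(-90,62,0),rr=(-90,-62,0),ll=(0,58,18),lr=(0,-58,18),wl=(-98,88,28),wr=(-98,-88,28))
    m=np.array(list(M.values()))/1000.
    P=np.array([onplane(c,[f(k)],M[k][2]/1000)[0] for k in M])
    def tr(p): 
        a=R.from_euler('z',p[2]).as_matrix(); return m@a.T+[p[0],p[1],0]
    r=least_squares(lambda p:(tr(p)-P)[:,:2].ravel(),[.5,0,-1.5])
    print(n,'carrier',r.x,'res mm',((P-tr(r.x))[:,:2]*1000).round(1).tolist())
    a=R.from_euler('z',r.x[2]).as_matrix(); loc=lambda p:((p-[r.x[0],r.x[1],0])@a*1000).round(1)
    pv=onplane(c,[f('piv')],.055)[0]; kn=onplane(c,[f('knob')],.080)[0]
    print('pivot',pv,loc(pv),'knob',kn,loc(kn),np.linalg.norm((pv-kn)[:2]), 'ang',np.arctan2(*(-(loc(kn)-loc(pv))[[1,0]]*[1,-1])))
    C=onplane(c,[f(k) for k in('c0','c1','c2','c3')],.032)
    print('case c',C.mean(0),loc(C.mean(0)),'edges',[np.linalg.norm(C[i]-C[i-1]).round(4) for i in range(4)])
    d=loc(C[1]+C[2]-C[0]-C[3]) if n=='top' else loc(C[1]+C[2]-C[0]-C[3]); print('yaw in carrier',np.arctan2(((C[1]+C[2]-C[0]-C[3])@a)[1],((C[1]+C[2]-C[0]-C[3])@a)[0]))
E
python3 m.py
```

```text
top carrier [ 0.53797306 -0.00940445 -1.48551567] res mm [[-1.2, 1.2], [-0.2, 1.4], [0.9, -1.1], [1.5, 1.2], [2.5, -1.6], [-3.4, -1.1]]
pivot [ 0.62568796 -0.07702122  0.055     ] [74.8 81.6 55. ] knob [ 0.59865092 -0.20236446  0.08      ] [197.4  44.   80. ] 0.12822608342330888 ang 0.2975816058487597
case c [0.50287105 0.19494353 0.032     ] [-206.6  -17.6   32. ] edges [np.float64(0.0986), np.float64(0.1173), np.float64(0.0983), np.float64(0.1179)]
yaw in carrier 0.1440785890403128
side carrier [ 0.54052052 -0.00715213 -1.48250634] res mm [[-1.2, -0.2], [0.5, -0.3], [-0.8, -0.1], [4.0, 1.1], [1.4, -1.6], [-3.9, 1.1]]
pivot [ 0.62653945 -0.07168107  0.055     ] [71.9 80.  55. ] knob [ 0.59614049 -0.20112155  0.08      ] [198.1  38.3  80. ] 0.1329621578670635 ang 0.3191333821661346
case c [0.50259111 0.19547967 0.032     ] [-205.2  -19.9   32. ] edges [np.float64(0.0939), np.float64(0.1217), np.float64(0.0971), np.float64(0.1227)]
yaw in carrier 0.13383897179064647
```

```bash
cat >> h.py <<'E'
C0=np.array([0.5392,-0.0083]); CY=-1.484
def c2w(x,y,z=0): # mm carrier -> world m
    c,s=np.cos(CY),np.sin(CY); return np.array([C0[0]+(c*x-s*y)/1000,C0[1]+(s*x+c*y)/1000,z/1000])
def w2c(p):
    c,s=np.cos(CY),np.sin(CY); d=(np.asarray(p)[:2]-C0)*1000; return np.array([c*d[0]+s*d[1],-s*d[0]+c*d[1],p[2]*1000])
def pose(flip=1,yaw=0):
    cx=np.array([np.cos(CY+yaw),np.sin(CY+yaw),0]); x=np.array([0,0,-1.]); z=cx*flip
    return np.c_[x,np.cross(z,x),z]
def rel(p,Rg):
    o=bot.get_obs();Rt=q2R(o['tool_rot'])
    print('turn deg',np.degrees(R.from_matrix(Rt.T@Rg).as_rotvec()).round(2),'shift mm',(Rt.T@(p-o['position'])*1000).round(1))
def where():
    o=bot.get_obs();Rt=q2R(o['tool_rot']);z=Rt[:,2]
    print('t',round(o['time_s'],2),'tcp carrier mm',w2c(o['position']).round(1),'tool z yaw in carrier',round((np.arctan2(z[1],z[0])-CY+np.pi)%(2*np.pi)-np.pi,3),'tilt',Rt[:,0].round(3),'F carrier',(R.from_euler('z',-CY).as_matrix()@o['contact_force']).round(2),'w',o['gripper_width'].round(4),'j',o['joint_positions'].round(2))
E
python3 - <<'E'
from h import *
where()
for f in(1,-1):
    print(f); rel(c2w(-290,-30,120),pose(f,.14))
E
```

```text
Traceback (most recent call last):
  File "h.py", line 32, in where
    print('t',round(o['time_s'],2),'tcp carrier mm',w2c(o['position']).round(1),'tool z yaw in carrier',round((np.arctan2(z[1],z[0])-CY+np.pi)%(2*np.pi)-np.pi,3),'tilt',Rt[:,0].round(3),'F carrier',(R.from_euler('z',-CY).as_matrix()@o['contact_force']).round(2),'w',o['gripper_width'].round(4),'j',o['joint_positions'].round(2))
                                                                                                                                                                                                                                                                          ^^^^^^^^^^^^^^^^^^^^^^^^
AttributeError: 'float' object has no attribute 'round'
```

```bash
sed -i "s/o\['gripper_width'\].round(4)/round(o['gripper_width'],4)/" h.py
python3 - <<'E'
from h import *
where()
for f in(1,-1):
    print(f); rel(c2w(-310,-33,120),pose(f,.14))
E
```

```text
t 0.15 tcp carrier mm [ 483.1 -424.5  218. ] tool z yaw in carrier -1.366 tilt [-0.     0.001 -1.   ] F carrier [ 0.02 -0.13 -0.07] w 0.0929 j [-1.48  0.26  1.54 -0.    1.35 -0.2 ]
1
turn deg [-8.628e+01 -7.000e-02  5.000e-02] shift mm [  99.1 -696.6 -544.7]
-1
turn deg [9.372e+01 5.000e-02 7.000e-02] shift mm [  99.1 -696.6 -544.7]
```

{"name": "servo_tool", "arguments": {
  "plan": [
    [-4,0,0,0,-30,-24,0],
    [-8,0,0,0,-60,-47,0],
    [-12,0,0,0,-90,-70,0],
    [-16,0,0,0,-120,-94,0],
    [-20,0,0,0,-150,-118,0],
    [-24,0,0,0,-180,-141,0],
    [-28,0,0,0,-210,-164,0.3],
    [-32,0,0,0,-240,-188,0.3]
  ]
}}

```text
time_s: 0.82
position: [0.2692, -0.2409, 0.2185]
tool_rot: [0.292, 0.644, 0.293, -0.644]
contact_force: [0.9, 0.3, 0.7]
gripper_width: 0.0842
```

```bash
python3 - <<'E'
from h import *
where()
rel(c2w(-310,-33,120),pose(1,.14))
E
```

```text
t 0.82 tcp carrier mm [ 208.4 -289.1  218.5] tool z yaw in carrier -0.805 tilt [ 0.  0. -1.] F carrier [-0.21  0.94  0.73] w 0.0842 j [-1.04 -0.1   1.93  0.    1.31 -0.32]
turn deg [-5.412e+01 -1.000e-02  0.000e+00] shift mm [  98.6 -196.  -544. ]
```

{"name": "servo_tool", "arguments": {
  "plan": [
    [-3,0,0,0,-12,-34,0.45],
    [-7,0,0,0,-24,-68,0.45],
    [-10,0,0,0,-37,-102,0.45],
    [-13,0,0,0,-49,-136,0.45],
    [-17,0,0,0,-61,-170,0.45],
    [-20,0,0,0,-74,-204,0.45],
    [-24,0,0,0,-86,-238,0.45],
    [-27,0,0,0,-98,-272,0.45]
  ]
}}

```text
time_s: 1.48
position: [0.3751, 0.0282, 0.2188]
tool_rot: [0.435, 0.558, 0.435, -0.557]
contact_force: [0.4, -0.7, -0.3]
gripper_width: 0.0515
```

```bash
python3 - <<'E'
from h import *
where()
rel(c2w(-310,-33,120),pose(1,.14))
E
```

```text
t 1.48 tcp carrier mm [ -50.6 -160.3  218.8] tool z yaw in carrier -0.332 tilt [ 0.001 -0.    -1.   ] F carrier [ 0.71  0.36 -0.29] w 0.0515 j [-0.22 -0.07  1.9  -0.    1.31  0.02]
turn deg [-2.707e+01  1.000e-02 -3.000e-02] shift mm [  98.7   35.6 -286.8]
```

{"name": "servo_tool", "arguments": {
  "plan": [
    [-3,0,0,0,4,-36,0.45],
    [-7,0,0,0,9,-72,0.45],
    [-10,0,0,0,13,-108,0.45],
    [-13,0,0,0,18,-144,0.45],
    [-17,0,0,0,22,-180,0.45],
    [-20,0,0,0,27,-216,0.45],
    [-24,0,0,0,31,-252,0.45],
    [-27,0,0,0,35,-286,0.45]
  ]
}}

```text
time_s: 2.15
position: [0.4796, 0.2969, 0.2182]
tool_rot: [0.553, 0.44, 0.553, -0.441]
contact_force: [1.4, -1.1, 0.3]
gripper_width: 0.0512
```

```bash
python3 - <<'E'
from h import *
where()
rel(c2w(-300,-31,9),pose(1,.14))
for n in ('wrist','top'): cv2.imwrite(f'pics/{n}1.png',imaging.capture(n)[:,:,::-1])
E
```

```text
t 2.15 tcp carrier mm [-309.2  -32.9  218.2] tool z yaw in carrier 0.139 tilt [-0. -0. -1.] F carrier [1.22 1.29 0.32] w 0.0512 j [0.36 0.28 1.5  0.   1.36 0.13]
turn deg [-0.04  0.    0.03] shift mm [209.2   0.7   9.4]
```

View pics/wrist1.png

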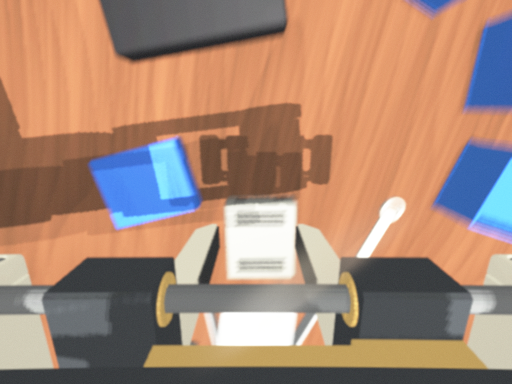

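{"name": "servo_tool", "arguments": {
  "plan": [
    [0,0,0,35,0,0,0.45],
    [0,0,0,70,0,0,0.45],
    [0,0,0,105,0,0,0.45],
    [0,0,0,140,0,0,0.45],
    [0,0,0,170,0,0,0.45],
    [0,0,0,195,0,0,0.45],
    [0,0,0,205,0,4,0.45],
    [0,0,0,208,0,9,0.45]
  ]
}}

```text
time_s: 2.92
position: [0.4797, 0.2847, 0.0086]
tool_rot: [0.551, 0.44, 0.553, -0.443]
contact_force: [-0.1, 0.3, -0.1]
gripper_width: 0.0512
```

```bash
python3 - <<'E'
from h import *
where()
rel(c2w(-270,-27,9),pose(1,.14))
rel(c2w(-128,0,9),pose(1,0))
rel(c2w(-200,-14,9),pose(1,.07))
E
```

```text
t 2.92 tcp carrier mm [-297.   -33.9    8.6] tool z yaw in carrier 0.135 tilt [-0.005 -0.002 -1.   ] F carrier [-0.3  -0.1  -0.12] w 0.0512 j [ 0.34  0.5   1.75 -0.    0.89  0.11]
turn deg [-0.29  0.04  0.27] shift mm [-0.4  3.2 27.7]
turn deg [7.74 0.06 0.27] shift mm [ -0.3  10.9 172. ]
turn deg [3.72 0.05 0.27] shift mm [-0.4  6.7 98.8]
```

{"name": "servo_tool", "arguments": {
  "plan": [
    [0,0,0,0,3,12,0.45],
    [0,0,0,0,3,24,0.45],
    [0,0,0,0,3,34,0.45],
    [0.5,0,0,0,4,44,0.45],
    [1,0,0,0,5,54,0.45],
    [2,0,0,0,6,64,0.45],
    [3,0,0,0,7,74,0.45],
    [3.5,0,0,0,8,80,0.45]
  ]
}}

```text
time_s: 3.58
position: [0.5077, 0.2088, 0.0113]
tool_rot: [0.538, 0.459, 0.538, -0.458]
contact_force: [-1.6, 5.7, 5.4]
gripper_width: 0.0511
```

```bash
python3 - <<'E'
from h import *
where()
rel(c2w(-140,0,9),pose(1,0))
im=imaging.capture('top')[:,:,::-1]; cv2.imwrite('pics/top2.png',cv2.resize(im[140:265,150:350],None,fx=4,fy=4,interpolation=cv2.INTER_CUBIC))
E
```

```text
t 3.58 tcp carrier mm [-219.   -12.5   11.3] tool z yaw in carrier 0.072 tilt [ 0.001  0.001 -1.   ] F carrier [-5.78 -1.11  5.42] w 0.0511 j [0.19 0.48 1.78 0.   0.88 0.03]
turn deg [ 4.1  -0.03 -0.07] shift mm [ 2.3  6.8 79.7]
```

View pics/top2.png

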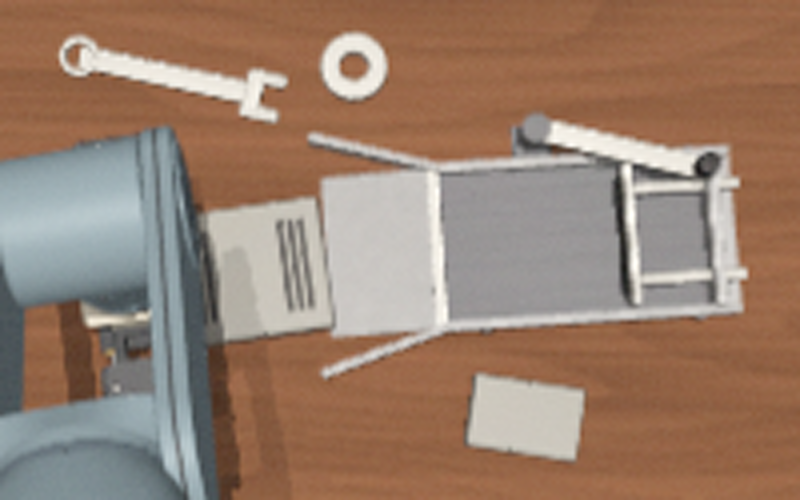

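{"name": "servo_tool", "arguments": {
  "plan": [
    [0.5,0,0,0,1,9,0.45],
    [1,0,0,0,2,18,0.45],
    [1.5,0,0,0,3,27,0.45],
    [2,0,0,0,4,36,0.45],
    [2.5,0,0,0,5,45,0.45],
    [3,0,0,0,6,54,0.45],
    [3.5,0,0,0,6,63,0.45],
    [4,0,0,0,7,72,0.45]
  ]
}}

```text
time_s: 4.3
position: [0.525, 0.1387, 0.0103]
tool_rot: [0.522, 0.477, 0.522, -0.477]
contact_force: [-1.5, 2.5, 0.7]
gripper_width: 0.0515
```

```bash
python3 - <<'E'
from h import *
where()
rel(c2w(-100,0,9),pose(1,0))
im=imaging.capture('top')[:,:,::-1]; cv2.imwrite('pics/top3.png',cv2.resize(im[140:265,150:350],None,fx=4,fy=4,interpolation=cv2.INTER_CUBIC))
im=imaging.capture('side')[:,:,::-1]; cv2.imwrite('pics/side3.png',cv2.resize(im[140:265,170:330],None,fx=4.8,fy=4.8,interpolation=cv2.INTER_CUBIC))
E
```

```text
t 4.3 tcp carrier mm [-147.6   -1.4   10.3] tool z yaw in carrier 0.003 tilt [-0.001 -0.    -1.   ] F carrier [-2.63 -1.32  0.68] w 0.0515 j [ 0.05  0.47  1.79 -0.    0.87 -0.04]
turn deg [0.2  0.01 0.06] shift mm [ 1.4  1.2 47.7]
```

View pics/top3.png

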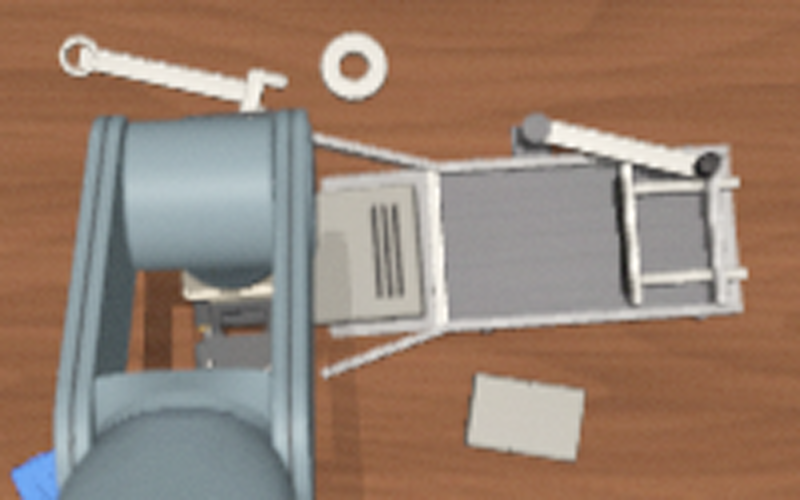

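View pics/side3.png

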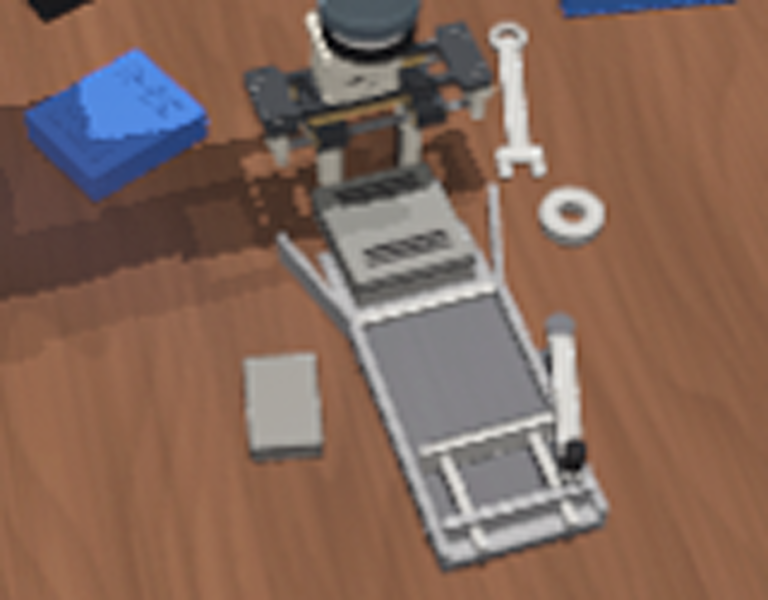

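{"name": "servo_tool", "arguments": {
  "plan": [
    [0,0,0,0,1,9,0.45],
    [0,0,0,0,2,18,0.45],
    [0,0,0,0,2,27,0.45],
    [0,0,0,0,3,36,0.45],
    [0,0,0,-1,3,45,0.45],
    [0,0,0,-2,3,54,0.45],
    [0,0,0,-4,3,63,0.45],
    [0,0,0,-6,3,72,0.45]
  ]
}}

```text
time_s: 5.07
position: [0.535, 0.0679, 0.017]
tool_rot: [0.522, 0.477, 0.522, -0.477]
contact_force: [0.1, 5.7, 3.5]
gripper_width: 0.0515
```

```bash
python3 - <<'E'
from h import *
where()
im=imaging.capture('side')[:,:,::-1]; cv2.imwrite('pics/side4.png',cv2.resize(im[140:265,170:330],None,fx=4.8,fy=4.8,interpolation=cv2.INTER_CUBIC))
E
```

```text
t 5.07 tcp carrier mm [-76.2   2.4  17. ] tool z yaw in carrier 0.004 tilt [ 0.     0.001 -1.   ] F carrier [-5.67  0.59  3.47] w 0.0515 j [-0.08  0.46  1.8   0.    0.88 -0.17]
```

View pics/side4.png

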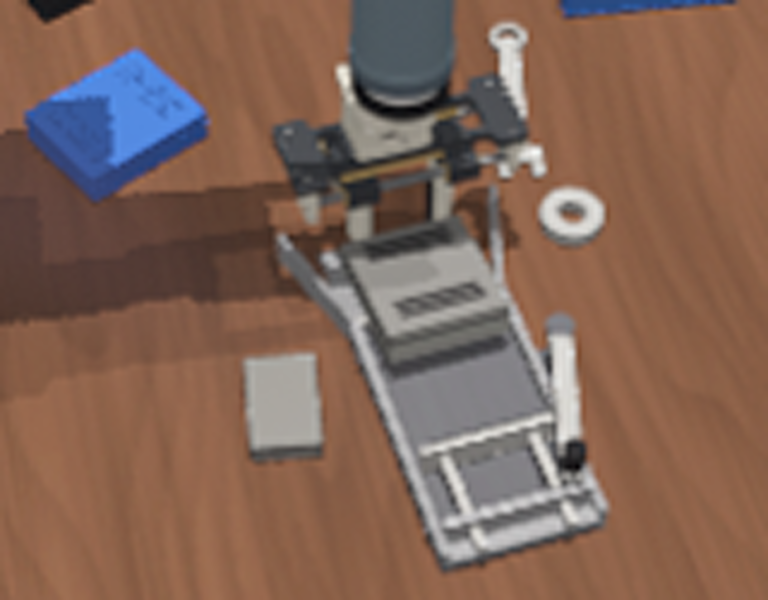

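{"name": "servo_tool", "arguments": {
  "plan": [
    [0,0,0,-1,0,7,0.45],
    [0,0,0,-2,0,14,0.45],
    [0,0,0,-3,0,21,0.45],
    [0,0,0,-4,0,28,0.45],
    [0,0,0,-5,0,35,0.45],
    [0,0,0,-7,0,42,0.45],
    [0,0,0,-8,0,49,0.45],
    [0,0,0,-9,0,56,0.45]
  ]
}}

```text
time_s: 5.78
position: [0.5401, 0.0119, 0.0258]
tool_rot: [0.522, 0.477, 0.522, -0.477]
contact_force: [-0.0, 0.4, -0.8]
gripper_width: 0.0512
```

```bash
python3 - <<'E'
from h import *
where()
im=imaging.capture('side')[:,:,::-1]; cv2.imwrite('pics/side5.png',cv2.resize(im[140:265,170:330],None,fx=4.8,fy=4.8,interpolation=cv2.INTER_CUBIC))
E
```

```text
t 5.78 tcp carrier mm [-20.    2.6  25.8] tool z yaw in carrier 0.004 tilt [-0.  0. -1.] F carrier [-0.4   0.02 -0.82] w 0.0512 j [-0.18  0.45  1.79  0.    0.9  -0.28]
```

View pics/side5.png

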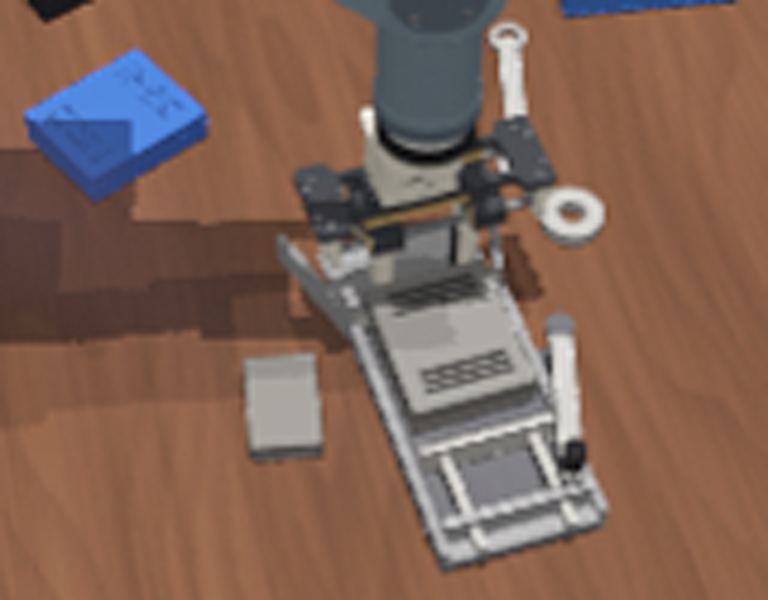

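{"name": "servo_tool", "arguments": {
  "plan": [
    [0,0,0,0,0,3,0.45],
    [0,0,0,0,0,6,0.45],
    [0,0,0,0,0,9,0.45],
    [0,0,0,0,0,12,0.45],
    [0,0,0,0,0,15,0.45],
    [0,0,0,0,0,18,0.45],
    [0,0,0,0,0,21,0.45],
    [0,0,0,0,0,24,0.45]
  ]
}}

```text
time_s: 6.5
position: [0.5421, -0.0116, 0.0256]
tool_rot: [0.522, 0.477, 0.522, -0.477]
contact_force: [-0.7, 1.4, -1.5]
gripper_width: 0.051
```

```bash
python3 - <<'E'
from h import *
where()
print(w2c(onplane(cam('top'),[(306.6,198.6)],.037)[0]))
im=imaging.capture('side')[:,:,::-1]; cv2.imwrite('pics/side6.png',cv2.resize(im[180:265,210:310],None,fx=7,fy=7,interpolation=cv2.INTER_CUBIC))
im=imaging.capture('top')[:,:,::-1]; cv2.imwrite('pics/top6.png',cv2.resize(im[140:265,150:350],None,fx=4,fy=4,interpolation=cv2.INTER_CUBIC))
E
```

```text
t 6.5 tcp carrier mm [ 3.5  2.6 25.6] tool z yaw in carrier 0.004 tilt [-0.  0. -1.] F carrier [-1.47 -0.53 -1.47] w 0.051 j [-0.23  0.45  1.78 -0.    0.91 -0.32]
[140.76222656  -5.01895003  37.        ]
```

View pics/side6.png

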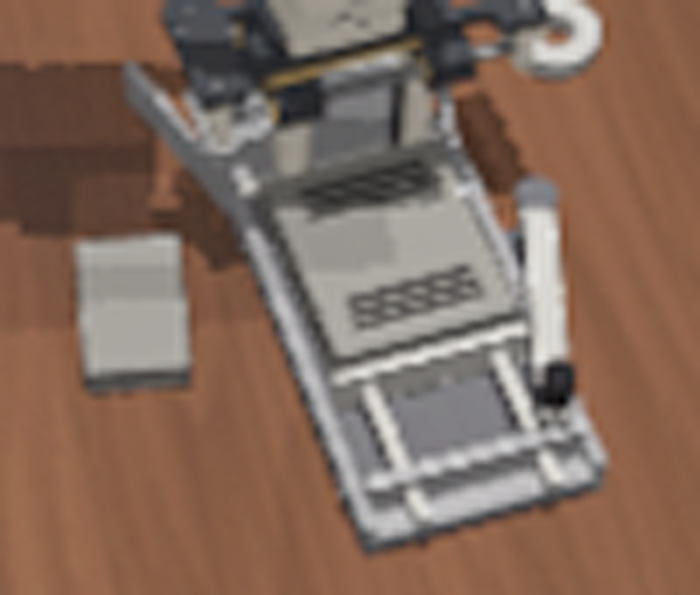

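View pics/top6.png

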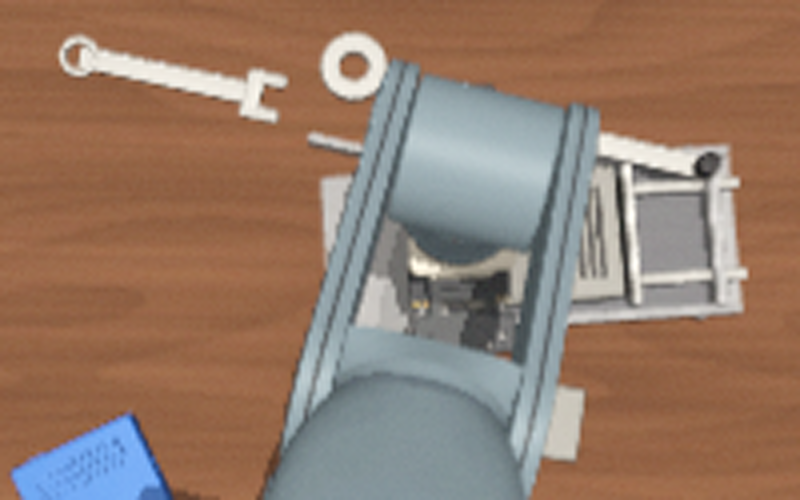

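{"name": "servo_tool", "arguments": {
  "plan": [
    [0,0,0,0,0,1,0.45],
    [0,0,0,0,0,2,0.45],
    [0,0,0,0,0,3,0.45],
    [0,0,0,0,0,3,0.45]
  ]
}}

```text
time_s: 6.93
position: [0.5426, -0.0143, 0.0258]
tool_rot: [0.522, 0.477, 0.522, -0.477]
contact_force: [-0.3, 1.7, 0.9]
gripper_width: 0.0511
```

```bash
python3 -c "
from h import *
where()"
```

```text
t 6.93 tcp carrier mm [ 6.3  2.8 25.8] tool z yaw in carrier 0.004 tilt [ 0. -0. -1.] F carrier [-1.69 -0.13  0.91] w 0.0511 j [-0.23  0.45  1.78  0.    0.91 -0.32]
```

{"name": "servo_tool", "arguments": {
  "plan": [
    [0,0,0,0,0,1,0.45],
    [0,0,0,0,0,2,0.45],
    [0,0,0,0,0,3,0.45],
    [0,0,0,0,0,3,0.45]
  ]
}}

```text
time_s: 7.27
position: [0.5428, -0.0162, 0.0257]
tool_rot: [0.522, 0.477, 0.523, -0.476]
contact_force: [0.5, 7.5, 1.7]
gripper_width: 0.0511
```

{"name": "servo_tool", "arguments": {
  "plan": [
    [0,0,0,0,0,1,0.45],
    [0,0,0,0,0,2,0.45],
    [0,0,0,0,0,2,0.45]
  ]
}}

```text
time_s: 7.52
position: [0.543, -0.0172, 0.0258]
tool_rot: [0.521, 0.478, 0.523, -0.476]
contact_force: [1.5, 10.2, 2.3]
gripper_width: 0.0509
```

{"name": "servo_tool", "arguments": {
  "plan": [
    [0,0,0,0,0,0.3,0.45],
    [0,0,0,0,0,0.3,0.45],
    [0,0,0,0,0,0.3,0.45],
    [0,0,0,0,0,0.3,0.45]
  ]
}}

```text
time_s: 7.85
position: [0.543, -0.0172, 0.0258]
tool_rot: [0.521, 0.478, 0.523, -0.476]
contact_force: [1.2, 10.9, 2.1]
gripper_width: 0.051
```

{"name": "servo_tool", "arguments": {
  "plan": [
    [0,0,0,0,0,0,0.45],
    [0,0,0,0,0,0,0.45],
    [0,0,0,0,0,0,0.45],
    [0,0,0,0,0,0,0.45],
    [0,0,0,0,0,0,0.45],
    [0,0,0,0,0,0,0.45],
    [0,0,0,0,0,0,0.45],
    [0,0,0,0,0,0,0.45]
  ]
}}

```text
time_s: 8.52
position: [0.543, -0.0173, 0.0258]
tool_rot: [0.521, 0.478, 0.523, -0.476]
contact_force: [1.1, 11.4, 2.3]
gripper_width: 0.0515
```

{"name": "servo_tool", "arguments": {
  "plan": [
    [0,0,0,0,0,0,0.45],
    [0,0,0,0,0,0,0.45],
    [0,0,0,0,0,0,0.45],
    [0,0,0,0,0,0,0.45],
    [0,0,0,0,0,0,0.45],
    [0,0,0,0,0,0,0.45],
    [0,0,0,0,0,0,0.45],
    [0,0,0,0,0,0,0.45]
  ]
}}

```text
time_s: 9.18
position: [0.543, -0.0172, 0.0258]
tool_rot: [0.521, 0.478, 0.523, -0.476]
contact_force: [0.7, 11.7, 2.1]
gripper_width: 0.0511
```

```bash
python3 - <<'E'
from h import *
where()
im=imaging.capture('side')[:,:,::-1]; cv2.imwrite('pics/side7.png',cv2.resize(im[180:265,210:310],None,fx=7,fy=7,interpolation=cv2.INTER_CUBIC))
E
```

```text
t 9.18 tcp carrier mm [ 9.2  3.  25.8] tool z yaw in carrier 0.004 tilt [ 0.     0.003 -1.   ] F carrier [-11.59   1.73   2.06] w 0.0511 j [-0.24  0.45  1.78  0.    0.91 -0.33]
```

View pics/side7.png

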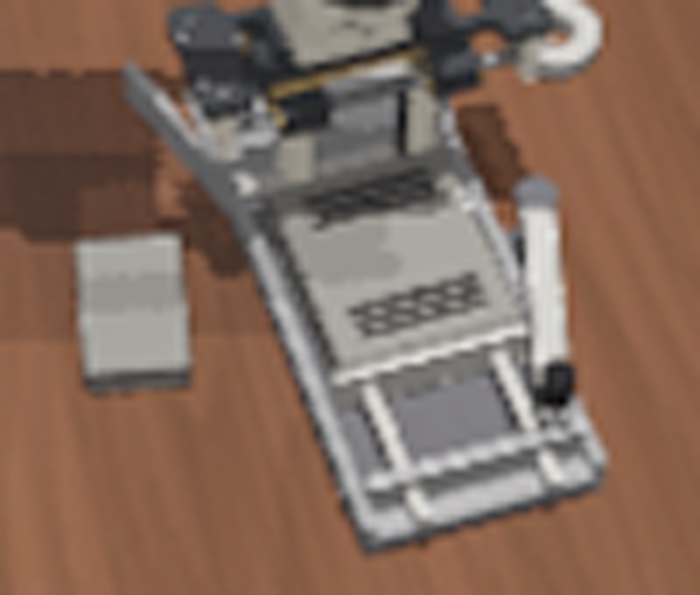

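{"name": "servo_tool", "arguments": {
  "plan": [
    [0,0,0,0,0,-1,0.45],
    [0,0,0,0,0,-3,0.45],
    [0,0,0,0,0,-8,0.45],
    [0,0,0,0,0,-18,0.45],
    [0,0,0,0,0,-30,0.45],
    [0,0,0,-20,0,-30,0.6],
    [0,0,0,-55,0,-30,0.8],
    [0,0,0,-90,0,-30,1]
  ]
}}

```text
time_s: 9.9
position: [0.5386, 0.0115, 0.1154]
tool_rot: [0.521, 0.476, 0.524, -0.477]
contact_force: [1.6, -0.3, -0.8]
gripper_width: 0.0358
```

{"name": "servo_tool", "arguments": {
  "plan": [
    [0,0,0,-10,0,-30,1],
    [0,0,0,-20,0,-65,1],
    [0,0,0,-30,0,-100,1],
    [0,0,0,-40,0,-120,1],
    [0,0,0,-40,0,-120,1]
  ]
}}

```text
time_s: 10.32
position: [0.5293, 0.1342, 0.1578]
tool_rot: [0.524, 0.477, 0.523, -0.474]
contact_force: [0.0, -0.2, -0.1]
gripper_width: 0.0034
```

```bash
python3 - <<'E'
from h import *
where()
im=imaging.capture('side')[:,:,::-1]; cv2.imwrite('pics/side8f.png',im);cv2.imwrite('pics/side8.png',cv2.resize(im[180:265,210:310],None,fx=7,fy=7,interpolation=cv2.INTER_CUBIC))
im=imaging.capture('top')[:,:,::-1]; cv2.imwrite('pics/top8f.png',im);cv2.imwrite('pics/top8.png',cv2.resize(im[160:235,220:350],None,fx=6,fy=6,interpolation=cv2.INTER_CUBIC))
E
```

```text
t 10.32 tcp carrier mm [-142.8    2.5  157.8] tool z yaw in carrier 0.009 tilt [ 0.003  0.001 -1.   ] F carrier [ 0.2   0.01 -0.13] w 0.0034 j [ 0.04  0.3   1.64  0.    1.2  -0.05]
```

View pics/side8.png

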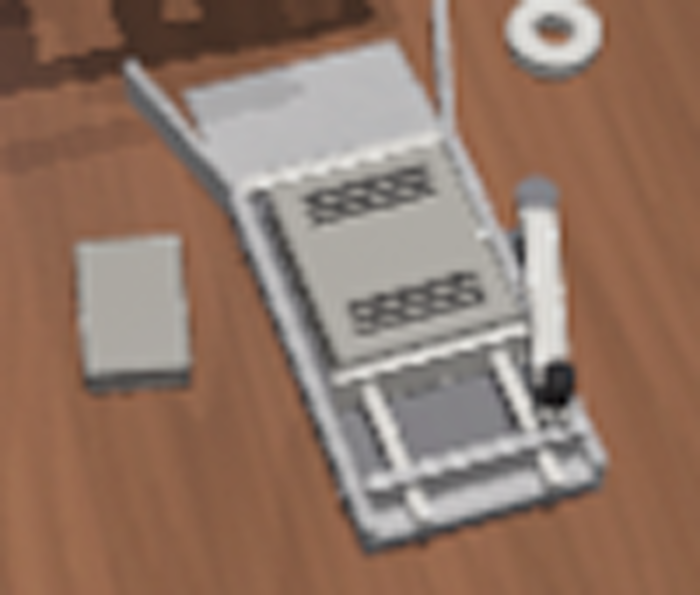

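View pics/top8.png

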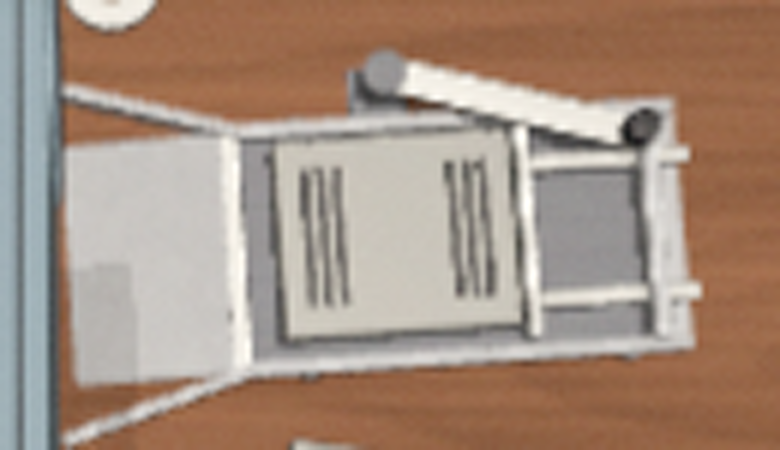

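```bash
cat >> h.py <<'E'
def arc(th,z,Rr=130,off=0):
    p=np.array([73.4,80.8]); t=np.array([-np.sin(th),-np.cos(th)]); q=p+Rr*np.array([np.cos(th),-np.sin(th)])+off*t
    return c2w(q[0],q[1],z)
E
python3 - <<'E'
from h import *
rel(arc(.305,120),pose(1,-.305))
E
```

```text
turn deg [17.88  0.04 -0.05] shift mm [ 36.2  37.4 337.1]
```

{"name": "servo_tool", "arguments": {
  "plan": [
    [2,0,0,0,4,35,0.55],
    [4,0,0,0,8,70,0.55],
    [6,0,0,0,12,105,0.55],
    [8,0,0,0,16,140,0.55],
    [10,0,0,0,20,175,0.55],
    [12,0,0,0,24,210,0.55],
    [14,0,0,0,28,245,0.55],
    [16,0,0,0,32,280,0.55]
  ]
}}

```text
time_s: 11.08
position: [0.5856, -0.1493, 0.1545]
tool_rot: [-0.449, -0.545, -0.45, 0.546]
contact_force: [-0.0, 0.0, -0.0]
gripper_width: 0.0412
```

{"name": "servo_tool", "arguments": {
  "plan": [
    [1,0,0,0,-4,32,0.55],
    [2,0,0,0,-8,55,0.55],
    [2,0,0,15,-10,56,0.55],
    [2,0,0,25,-10,56,0.55],
    [2,0,0,25,-10,56,0.55]
  ]
}}

```text
time_s: 11.5
position: [0.5638, -0.1994, 0.1272]
tool_rot: [-0.439, -0.552, -0.443, 0.554]
contact_force: [-0.7, 0.9, 0.5]
gripper_width: 0.0418
```

```bash
python3 - <<'E'
from h import *
where()
rel(arc(.305,120),pose(1,-.305))
rel(arc(.305,61),pose(1,-.305))
o=bot.get_obs(); 
print(proj(cam('wrist'),[arc(.305,80),arc(.305,54)]))
im=imaging.capture('wrist')[:,:,::-1]; cv2.imwrite('pics/wrist9.png',im)
im=imaging.capture('side')[:,:,::-1]; cv2.imwrite('pics/side9.png',cv2.resize(im[150:275,210:370],None,fx=4.8,fy=4.8,interpolation=cv2.INTER_CUBIC))
E
```

```text
t 11.5 tcp carrier mm [192.6   7.9 127.2] tool z yaw in carrier -0.312 tilt [-0.005  0.003 -1.   ] F carrier [-0.93 -0.61  0.54] w 0.0418 j [-0.53  0.42  1.54 -0.    1.19 -0.3 ]
turn deg [-0.4  -0.1   0.35] shift mm [ 7.  33.7 -5.8]
turn deg [-0.4  -0.1   0.35] shift mm [66.  34.1 -5.7]
[[297.92115107 205.91489717]
 [294.02222895 196.70895173]]
```

View pics/wrist9.png

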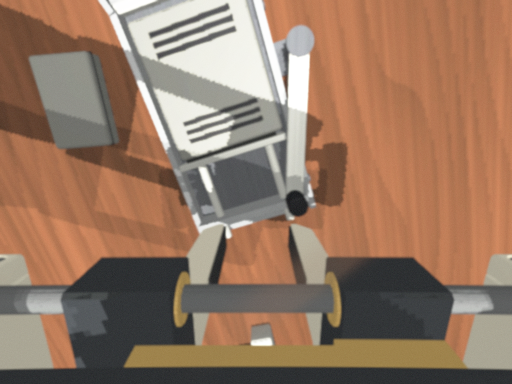

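View pics/side9.png

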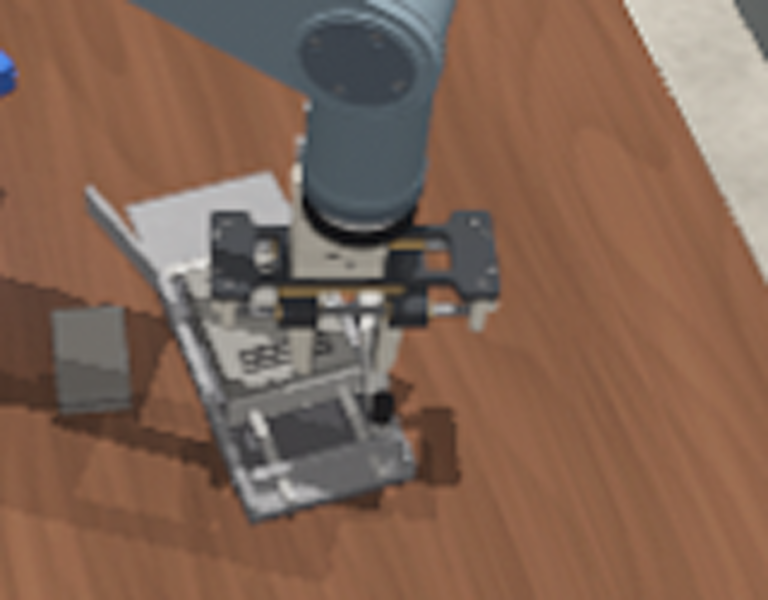

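{"name": "servo_tool", "arguments": {
  "plan": [
    [0,0,0,0,18,-3,0.55],
    [0,0,0,0,34,-5,0.55],
    [0,0,0,10,34,-5,0.55],
    [0,0,0,25,34,-5,0.55],
    [0,0,0,40,34,-5,0.55],
    [0,0,0,52,34,-5,0.55],
    [0,0,0,60,34,-5,0.55],
    [0,0,0,64,34,-5,0.55]
  ]
}}

```text
time_s: 12.27
position: [0.5996, -0.2011, 0.0651]
tool_rot: [-0.441, -0.552, -0.442, 0.553]
contact_force: [-0.7, 0.0, -0.0]
gripper_width: 0.0417
```

```bash
python3 - <<'E'
from h import *
where()
rel(arc(.305,61),pose(1,-.305))
im=imaging.capture('wrist')[:,:,::-1]; cv2.imwrite('pics/wrist10.png',im)
im=imaging.capture('side')[:,:,::-1]; cv2.imwrite('pics/side10.png',cv2.resize(im[150:275,210:370],None,fx=4.8,fy=4.8,interpolation=cv2.INTER_CUBIC))
for a in (.5,.7,.9): rel(arc(a,61),pose(1,-a))
E
```

```text
t 12.27 tcp carrier mm [197.3  43.5  65.1] tool z yaw in carrier -0.309 tilt [-0.002  0.001 -1.   ] F carrier [-0.08 -0.71 -0.04] w 0.0417 j [-0.5   0.54  1.51 -0.    1.1  -0.28]
turn deg [-0.24 -0.03  0.13] shift mm [ 4.1 -1.6  0.6]
turn deg [ 1.091e+01 -1.000e-02  8.000e-02] shift mm [  5.  -27.4  -2.1]
turn deg [ 2.237e+01 -1.000e-02  8.000e-02] shift mm [  5.  -52.2  -9.5]
turn deg [33.83  0.    0.08] shift mm [  5.1 -75.1 -21.7]
```

View pics/wrist10.png

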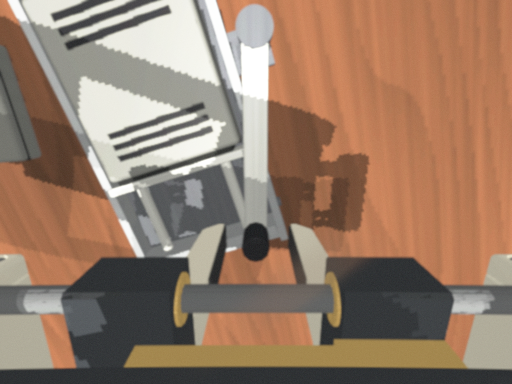

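View pics/side10.png

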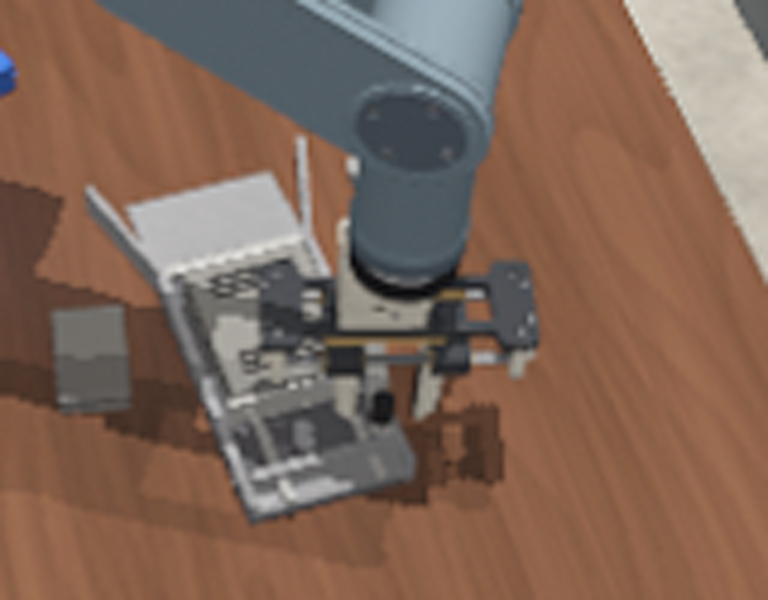

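{"name": "servo_tool", "arguments": {
  "plan": [
    [0,0,0,1,0,0,0.72],
    [0,0,0,2,0,0,0.72],
    [0,0,0,3,0,0,0.72],
    [0,0,0,3,0,0,0.72]
  ]
}}

```text
time_s: 12.7
position: [0.6008, -0.2021, 0.0641]
tool_rot: [0.441, 0.553, 0.441, -0.552]
contact_force: [-0.5, 0.4, 0.2]
gripper_width: 0.0263
```

{"name": "servo_tool", "arguments": {
  "plan": [
    [4.3,0,0,0,-9.7,-0.4,0.72],
    [8.6,0,0,0,-19.4,-1.5,0.72],
    [12.9,0,0,0,-29,-3.3,0.72],
    [17.2,0,0,0,-38.4,-5.8,0.72],
    [21.5,0,0,0,-47.6,-9,0.72],
    [25.8,0,0,0,-56.5,-12.9,0.72],
    [30.1,0,0,0,-65.1,-17.5,0.72],
    [34.4,0,0,0,-73.4,-22.7,0.72]
  ]
}}

```text
time_s: 13.37
position: [0.5341, -0.1642, 0.0643]
tool_rot: [0.257, 0.659, 0.256, -0.659]
contact_force: [0.6, -1.3, -0.4]
gripper_width: 0.026
```

```bash
python3 - <<'E'
from h import *
where()
im=imaging.capture('wrist')[:,:,::-1]; cv2.imwrite('pics/wrist11.png',im)
for a in (.9,1.24,1.58,1.62): rel(arc(a,61),pose(1,-a))
E
```

```text
t 13.37 tcp carrier mm [154.9 -18.5  64.3] tool z yaw in carrier -0.914 tilt [ 0.001 -0.001 -1.   ] F carrier [ 1.34  0.47 -0.39] w 0.026 j [-0.5   0.42  1.71 -0.    1.01  0.33]
turn deg [-1.04  0.02  0.03] shift mm [3.  0.3 1.6]
turn deg [18.44  0.02  0.03] shift mm [  3.  -43.2  -5.1]
turn deg [3.792e+01 3.000e-02 2.000e-02] shift mm [  3.1 -82.  -25.8]
turn deg [4.021e+01 3.000e-02 2.000e-02] shift mm [  3.1 -86.  -29.1]
```

View pics/wrist11.png

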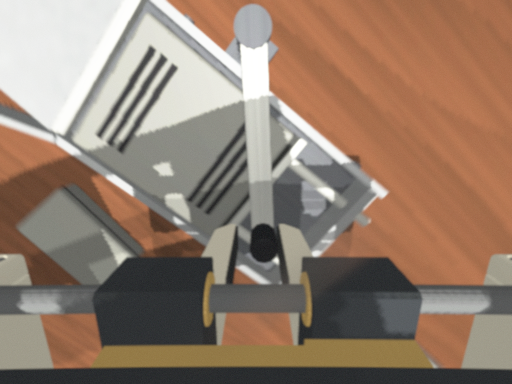

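{"name": "servo_tool", "arguments": {
  "plan": [
    [4.8,0,0,0,-11,0,0.72],
    [9.6,0,0,0,-21.7,-1,0.72],
    [14.4,0,0,0,-32.3,-3,0.72],
    [19.2,0,0,0,-42.6,-6,0.72],
    [24,0,0,0,-52.5,-10,0.72],
    [28.8,0,0,0,-62,-14.5,0.72],
    [33.6,0,0,0,-71,-19.5,0.72],
    [37,0,0,0,-78,-24,0.72]
  ]
}}

```text
time_s: 14.08
position: [0.4993, -0.09, 0.0643]
tool_rot: [0.035, 0.707, 0.035, -0.706]
contact_force: [1.1, -0.7, -0.6]
gripper_width: 0.0261
```

```bash
python3 - <<'E'
from h import *
where()
im=imaging.capture('wrist')[:,:,::-1]; cv2.imwrite('pics/wrist12.png',im)
for a in (1.58,1.60,1.62): rel(arc(a,61),pose(1,-a))
E
```

```text
t 14.08 tcp carrier mm [ 77.9 -46.8  64.3] tool z yaw in carrier -1.558 tilt [ 0.002 -0.001 -1.   ] F carrier [ 0.79  1.02 -0.56] w 0.0261 j [-0.4   0.34  1.84 -0.    0.96  1.07]
turn deg [ 1.12 -0.05  0.01] shift mm [ 3.2 -4.4  1.9]
turn deg [ 2.27 -0.05  0.01] shift mm [ 3.2 -7.   1.8]
turn deg [ 3.41 -0.05  0.01] shift mm [ 3.2 -9.6  1.7]
```

View pics/wrist12.png

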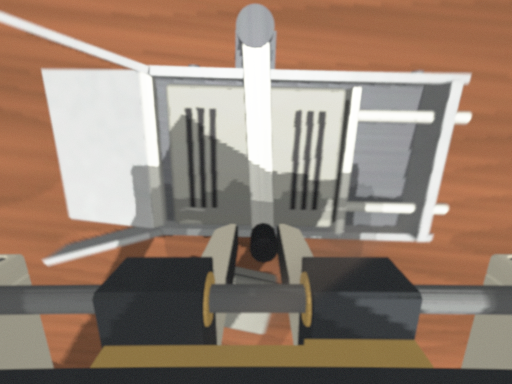

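{"name": "servo_tool", "arguments": {
  "plan": [
    [0.5,0,0,0,-2,0,0.72],
    [1,0,0,0,-4,0,0.72],
    [1.5,0,0,0,-6,0,0.72],
    [2,0,0,0,-8,0,0.72],
    [2,0,0,0,-9,0,0.72],
    [2,0,0,0,-9,0,0.72]
  ]
}}

```text
time_s: 14.63
position: [0.4979, -0.0811, 0.0637]
tool_rot: [0.024, 0.707, 0.024, -0.707]
contact_force: [0.6, -0.8, 0.9]
gripper_width: 0.0263
```

{"name": "servo_tool", "arguments": {
  "plan": [
    [0,0,0,0,-1,0,0.72],
    [0,0,0,0,-2,0,0.72],
    [0,0,0,0,-2,0,0.72]
  ]
}}

```text
time_s: 14.88
position: [0.4976, -0.079, 0.0636]
tool_rot: [-0.024, -0.707, -0.024, 0.707]
contact_force: [0.7, 0.2, 0.1]
gripper_width: 0.026
```

```bash
python3 - <<'E'
from h import *
where()
im=imaging.capture('side')[:,:,::-1]; cv2.imwrite('pics/side13.png',cv2.resize(im[150:275,210:370],None,fx=4.8,fy=4.8,interpolation=cv2.INTER_CUBIC))
E
```

```text
t 14.88 tcp carrier mm [ 66.8 -47.6  63.6] tool z yaw in carrier -1.591 tilt [-0.  0. -1.] F carrier [-0.15  0.71  0.1 ] w 0.026 j [-0.38  0.34  1.85  0.    0.96  1.12]
```

{"name": "servo_tool", "arguments": {
  "plan": [
    [0,0,0,0,-1,0,0.72],
    [0,0,0,0,-2,0,0.72],
    [0,0,0,0,-2,0,0.72]
  ]
}}

```text
time_s: 15.18
position: [0.4975, -0.0784, 0.0636]
tool_rot: [0.025, 0.707, 0.023, -0.707]
contact_force: [-0.1, -6.6, -1.2]
gripper_width: 0.026
```

```bash
python3 - <<'E'
from h import *
where()
cv2.imwrite('pics/wrist14.png',imaging.capture('wrist')[:,:,::-1])
E
```

```text
t 15.18 tcp carrier mm [ 66.2 -47.6  63.6] tool z yaw in carrier -1.59 tilt [ 0.    -0.002 -1.   ] F carrier [ 6.58 -0.67 -1.18] w 0.026 j [-0.38  0.34  1.85 -0.    0.95  1.13]
```

View pics/wrist14.png

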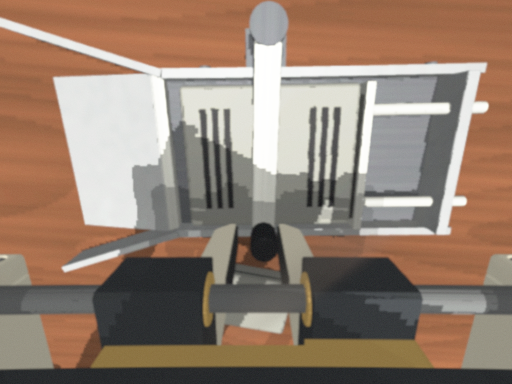

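{"name": "servo_tool", "arguments": {
  "plan": [
    [0,0,0,0,2,0,0.7],
    [0,0,0,0,5,0,0.65],
    [0,0,0,0,6,0,0.55],
    [0,0,0,0,6,0,0.55],
    [0,0,0,-10,6,0,0.55],
    [0,0,0,-35,6,0,0.55],
    [0,0,0,-70,6,0,0.55],
    [0,0,0,-105,6,0,0.55]
  ]
}}

```text
time_s: 15.9
position: [0.4969, -0.0825, 0.1698]
tool_rot: [-0.023, -0.706, -0.024, 0.707]
contact_force: [0.7, -0.2, -0.4]
gripper_width: 0.0416
```

{"name": "servo_tool", "arguments": {
  "plan": [
    [0,0,0,0,35,0,0.55],
    [0,0,0,0,70,0,0.55],
    [0,0,0,0,105,0,0.55],
    [0,0,0,0,140,0,0.55],
    [0,0,0,0,175,0,0.55],
    [0,0,0,0,210,0,0.55],
    [0,0,0,0,235,0,0.55],
    [0,0,0,0,235,0,0.55]
  ]
}}

```text
time_s: 16.57
position: [0.5135, -0.3227, 0.1691]
tool_rot: [0.023, 0.707, 0.021, -0.706]
contact_force: [-0.6, -0.6, 0.1]
gripper_width: 0.0422
```

```bash
python3 - <<'E'
from h import *
where()
im=imaging.capture('side')[:,:,::-1]; cv2.imwrite('pics/side15.png',im);cv2.imwrite('pics/side15c.png',cv2.resize(im[180:265,210:310],None,fx=7,fy=7,interpolation=cv2.INTER_CUBIC))
im=imaging.capture('top')[:,:,::-1]; cv2.imwrite('pics/top15.png',im);cv2.imwrite('pics/top15c.png',cv2.resize(im[160:235,220:350],None,fx=6,fy=6,interpolation=cv2.INTER_CUBIC))
E
```

```text
t 16.57 tcp carrier mm [311.  -52.9 169.1] tool z yaw in carrier -1.595 tilt [ 0.001 -0.003 -1.   ] F carrier [ 0.54 -0.68  0.1 ] w 0.0422 j [-0.74  0.39  1.47 -0.    1.28  0.76]
```

View pics/side15c.png

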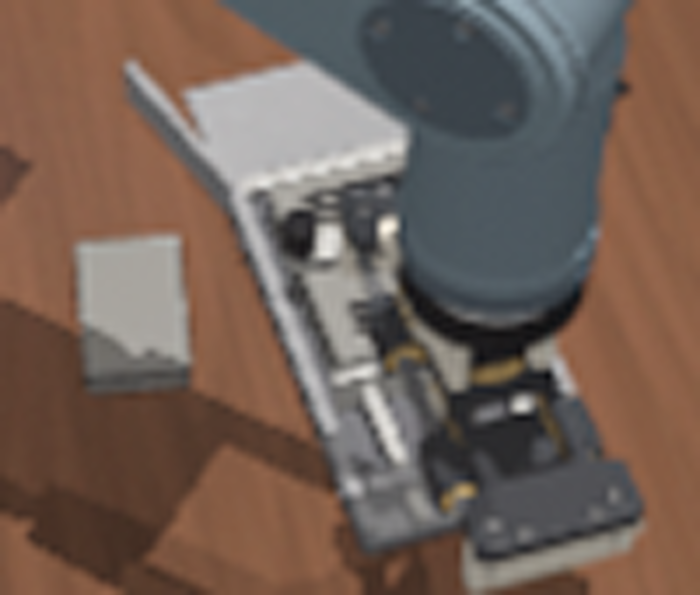

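View pics/top15c.png

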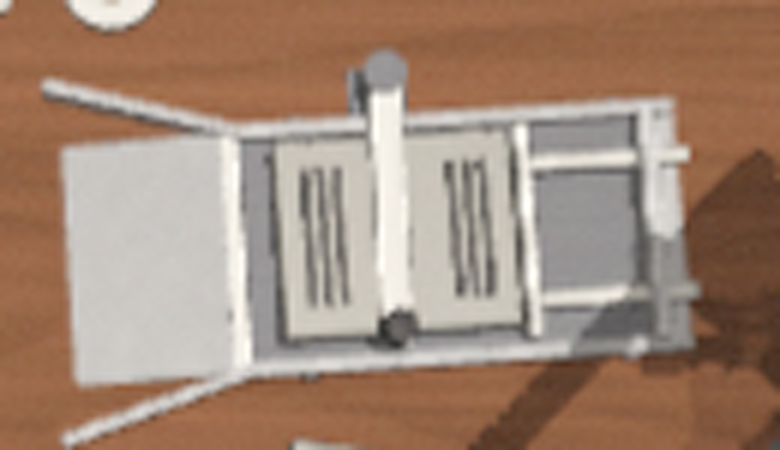

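View pics/top15.png

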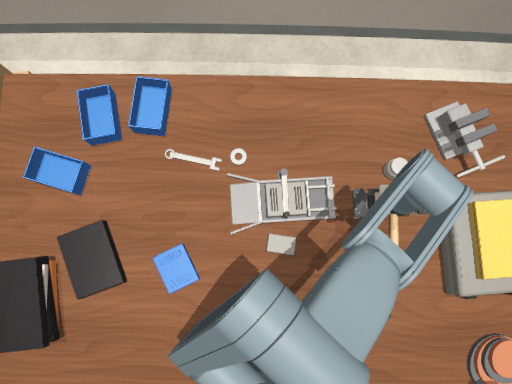

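```bash
python3 - <<'E'
from h import *
c=cam('top')
for q in [(275,142),(288,340),(508,131),(519,328)]:
    print(w2c(onplane(c,[((q[0]+.5)/6-.5+220,(q[1]+.5)/6-.5+160)],.042)[0]).round(1))
for q,z in [((385,68),.055),((398,326),.08)]:
    print(w2c(onplane(c,[((q[0]+.5)/6-.5+220,(q[1]+.5)/6-.5+160)],z)[0]).round(1))
im=imaging.capture('top')[:,:,::-1]; d=cv2.imread('pics/top0.png')
a=cv2.imread('pics/top8f.png')
b=cv2.imread('pics/top15.png'); print(cv2.absdiff(a[182:225,304:318],b[182:225,304:318]).max(), cv2.absdiff(d[182:225,304:318],b[182:225,304:318]).max())
cv2.imwrite('pics/cmp.png',np.vstack([cv2.resize(i[170:225,250:340],None,fx=8,fy=5,interpolation=cv2.INTER_CUBIC) for i in (d,b)]))
E
```

```text
[19.2 49.9 42. ]
[ 18.1 -50.6  42. ]
[137.5  47.3  42. ]
[134.3 -52.8  42. ]
[76.5 81.6 55. ]
[ 69.8 -50.5  80. ]
78 147
```

View pics/cmp.png

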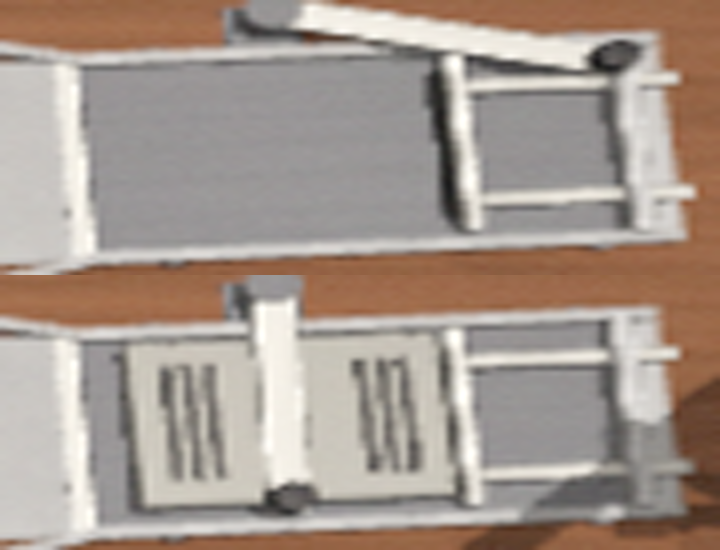

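```bash
python3 -c "
from bench import bot
print(bot.sign_off())"
```

```text
the job is handed in; nothing more can be done
None
```

I slid the grey ribbed case up the ramp and over the lip with two spread fingertips, without lifting it, and handed the job in with the arm clear at about 17 s. After the sign-off there was no verdict and I took no more pictures.

- **Press on the pad:** I felt the pad about 6 mm past the last coarse push. I held the case there for about 1.7 s at a wrist reading of 10–12 N. That is slightly above 10 N, and part of it is probably deck friction.
- **Retaining bar:** After backing off, I swung the bar across by its knob. At the end stop I felt 6.6 N, then withdrew.
- **Case position:** In the last pictures the case's outline matches a flat case on the deck, between the rails. Its nose sits at the rubber pad, to within about 2 mm.
- **Stop plate:** It looks to be in its original place. I compared the pictures by eye, because the pixel difference was upset by shadow and the case.
- **Bar angle:** It measures about 1.62 rad against the 1.6 end stop, which is within calibration error.
- **Other objects:** In the last top view the loose things looked undisturbed. The jar and hammer were partly hidden by the arm, but the arm never worked near them.
- **Mistakes:** One approach move to the knob went sideways the wrong way, about 127 mm up in free space, touched nothing, and was corrected.

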